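# Turn round the row of turntable feet for refitting

## Robot

A 6-joint arm with a two-finger parallel gripper is mounted at the origin on the work surface. World frame = base frame: x ahead of the robot, y to its left, z up, the work surface at z = 0. Lengths are in m, angles in rad, forces in N, time in s.
With the tool pointing down it reaches from about 0.3 to 0.775 m from the base axis. Payload 14.6 kg.
Tool frame: the origin (TCP) lies on the centre line of the jaws, within the pads' length; the fingertips stand 19 mm ahead of it and the grasp point (between the pads) is the TCP; y points along the fingers, x is the direction in which the jaws open and shut, and the axes are right-handed (so a half turn about y gives the same grasp; the last joint's range is limited). The gripper opens to 94 mm and grips with 3 to 60 N. Pads are 16 mm wide; open, the fingers measure 119 mm over their backs; the gripper's body (75 mm by 177 mm) begins 78 mm behind the grasp point.
Start: joints at [1.07, 0.3, 1.521, -0, 1.321, -0.067], TCP at [0.231, 0.499, 0.224] pointing down, gripper open.
Joint ranges: [-3.03, 3.03], [-0.79, 2.21], [0.23, 2.52], [-1.04, 4.18], [0, 3.07], [-2.55, 2.55]. Speed limits (rad/s): [2.22, 2.22, 2.57, 3.14, 3.14, 3.14].

## Interface

Orientations are given as [roll, pitch, yaw] about the fixed x, y, z axes, in that order (R = Rz(yaw) Ry(pitch) Rx(roll)).
In Python, from station import get_obs, cams, workorder gives the robot as it stands.
- The arm moves only by the shell command python3 -m handwheel 'ROWS' [FORCE]. ROWS is JSON, a list of rows, each an object of numbers: "fingers": the opening, from -1 (shut) to 1 (fully open); "x", "y", "z": the shift along the tool's x, y, z in m; "spin": the turn about the tool's y in degrees. In form: [{"fingers": .., "x": .., "y": .., "z": .., "spin": ..}, ...]. A call has exactly 10 rows; each row is the pose to reach, as a shift and turn from the pose commanded when the call began, along the tool's axes at that moment; what a row does not reach only later rows make up. A row lasts 1/10 s, in which the tool goes at most 50 mm and 8.59 degrees, less where a joint would pass 70% of its speed; a pose out of reach is approached as far as the arm can. A call with a gripper value outside its range is refused whole. The fingers move at their own pace and stop on an object; FORCE is the grip in N (left out, the last holds). Time passes only in rows, so rows that repeat a pose let the fingers close, or fill a call up. It gives the time, the measured TCP pose, the force and the opening at its end, in the units of the state.
- get_obs(): the state, without advancing time (a new reading comes with each control period).
- cams.camera(name): name is "side" or "top" or "wrist"; returns (picture, depth): 384x512x3 uint8, red, green, blue; 384x512 float32, m along the optical axis (not along the pixel's ray), 0 where there is no reading.
- cams.get_calibration(name): a dict with "fx", "fy", "cx", "cy" (pixels), "view" (4x4, takes a point from world to camera coordinates). Camera axes: x right, y down, z forward; pixel columns grow to the right and rows downward; lengths in m; the calibration is good to about 2 mm. A picture is of the moment at which its call begins: read the wrist's pose just before it. get_calibration takes no time and is no camera call; for the wrist camera it gives the pose at the moment of the call.
- workorder.hand_in(): hands the job in, once; it reports no verdict.
The state is a dict: "time_s": time; "qpos": joint angles; "joint_vel": joint speeds; "tau": joint torques, N m; "ee_pos": TCP position; "eef_rot": TCP orientation; "force": force on the tool from outside, world axes, zero at the start; "moment": the same for the moment, N m; "grip_width": finger opening in m.
Only numpy, scipy, OpenCV 4.12 (cv2) and the standard library are available. Lean on these libraries where they do the work, as an engineer would, in place of code of your own. Each camera call takes 0.05 s, during which the arm holds its last target. There are 200 camera calls.

## Task

The turntable has been turned over, so its feet go back on in the opposite order: move the four feet from the coloured tiles of the grey rack into the four pockets of the black rack in reverse order, so that the leftmost foot of the grey rack's row ends in the rightmost pocket, the second from the left in the second from the right, and so on. Stand each foot upright, stud up, flat on the floor of its own pocket, setting it down rather than dropping or tipping it. Leave the reel, the cup and the screwdriver where they are.

Things in the scene. Friction and masses are not known exactly. Their poses are not given: they have to be found in the camera images.
- foot_red_centre (a point): Red turntable foot, loose, about 130 g, stud up: black rubber base 54 mm across, 12 mm high, aluminium ring on top; round red hub 24 mm across from 12 to 58 mm above the underside; brass stud 8 mm across up to 72 mm. Point: on the axis, 36 mm above the underside, where the hub can be gripped from above (fingertips up to 20 mm lower clear the base). z up. Starts on the red tile.
- foot_yellow_centre (a point): Yellow turntable foot, loose, about 130 g, stud up: black rubber base 54 mm across, 12 mm high, aluminium ring on top; round yellow hub 24 mm across from 12 to 58 mm above the underside; brass stud 8 mm across up to 72 mm. Point: on the axis, 36 mm above the underside, where the hub can be gripped from above (fingertips up to 20 mm lower clear the base). z up. Starts on the yellow tile.
- foot_green_centre (a point): Green turntable foot, loose, about 130 g, stud up: black rubber base 54 mm across, 12 mm high, aluminium ring on top; round green hub 24 mm across from 12 to 58 mm above the underside; brass stud 8 mm across up to 72 mm. Point: on the axis, 36 mm above the underside, where the hub can be gripped from above (fingertips up to 20 mm lower clear the base). z up. Starts on the green tile.
- foot_blue_centre (a point): Blue turntable foot, loose, about 130 g, stud up: black rubber base 54 mm across, 12 mm high, aluminium ring on top; round blue hub 24 mm across from 12 to 58 mm above the underside; brass stud 8 mm across up to 72 mm. Point: on the axis, 36 mm above the underside, where the hub can be gripped from above (fingertips up to 20 mm lower clear the base). z up. Starts on the blue tile.
- tile_red: Square red marker tile, 72 x 72 x 3 mm, fixed to the grey rack, under the red foot at the start; it never moves and so keeps showing where that foot stood in the row. Origin at the centre of its underside, z up, y along the grey rack's row.
- tile_yellow: Square yellow marker tile, 72 x 72 x 3 mm, fixed to the grey rack, under the yellow foot at the start; it never moves and so keeps showing where that foot stood in the row. Origin at the centre of its underside, z up, y along the grey rack's row.
- tile_green: Square green marker tile, 72 x 72 x 3 mm, fixed to the grey rack, under the green foot at the start; it never moves and so keeps showing where that foot stood in the row. Origin at the centre of its underside, z up, y along the grey rack's row.
- tile_blue: Square blue marker tile, 72 x 72 x 3 mm, fixed to the grey rack, under the blue foot at the start; it never moves and so keeps showing where that foot stood in the row. Origin at the centre of its underside, z up, y along the grey rack's row.
- grey_rack: Light grey metal rack, fixed, 92 x 326 mm, where the feet start: base 8 mm thick, 13 mm high rims along the long sides. Carries the four tiles in a row along its y axis at y = +114, +38, -38, -114 mm. Origin: centre of its underside, z up. y points roughly to the robot's left. Which rack is nearer the robot varies.
- black_rack: Black plastic rack with white floor, fixed, 82 x 314 mm, empty at the start: four square pockets, 72 mm inside, in a row along its y axis at x = 0, y = +114, +38, -38, -114 mm. Pocket floor 6 mm, wall tops 16 mm above its underside. Origin: centre of its underside, z up. y points roughly to the robot's left.
- solder_reel: Bystander: aluminium-coloured reel of solder, loose, 54 mm in diameter, 40 mm high, standing on the bench to the robot's right. Origin at the centre of its underside.
- screw_cup: Bystander: small open black cup, loose, 60 mm in diameter, 50 mm high, on the bench to the robot's right. Origin at the centre of its underside.
- driver: Bystander: screwdriver with orange handle, loose, lying on the bench to the robot's left. Its x axis runs along it towards the tip.

How it is judged:
At the end, for the whole second after the job is handed in: Each foot stands in the black rack's pocket that mirrors the place of its own coloured tile in the grey rack (tile at y, pocket at -y), within 15 mm of the pocket's centre along x and y, its underside within 4 mm of the pocket floor's height, upright within 0.1 rad, and at rest (under 20 mm/s) (((y of tile_red in the frame of grey_rack between 0.102 and 0.126 m and y of foot_red_centre in the frame of black_rack between -0.129 and -0.099 m) or (y of tile_red in the frame of grey_rack between 0.026 and 0.05 m and y of foot_red_centre in the frame of black_rack between -0.053 and -0.023 m) or (y of tile_red in the frame of grey_rack between -0.05 and -0.026 m and y of foot_red_centre in the frame of black_rack between 0.023 and 0.053 m) or (y of tile_red in the frame of grey_rack between -0.126 and -0.102 m and y of foot_red_centre in the frame of black_rack between 0.099 and 0.129 m)) and x of foot_red_centre in the frame of black_rack between -0.015 and 0.015 m and z of foot_red_centre in the frame of black_rack between 0.038 and 0.046 m and angle between each of foot_red_centre, foot_yellow_centre, foot_green_centre, foot_blue_centre's own z axis and vertical below 0.1 rad and linear speed of each of foot_red, foot_yellow, foot_green, foot_blue below 0.02 m/s and ((y of tile_yellow in the frame of grey_rack between 0.102 and 0.126 m and y of foot_yellow_centre in the frame of black_rack between -0.129 and -0.099 m) or (y of tile_yellow in the frame of grey_rack between 0.026 and 0.05 m and y of foot_yellow_centre in the frame of black_rack between -0.053 and -0.023 m) or (y of tile_yellow in the frame of grey_rack between -0.05 and -0.026 m and y of foot_yellow_centre in the frame of black_rack between 0.023 and 0.053 m) or (y of tile_yellow in the frame of grey_rack between -0.126 and -0.102 m and y of foot_yellow_centre in the frame of black_rack between 0.099 and 0.129 m)) and x of foot_yellow_centre in the frame of black_rack between -0.015 and 0.015 m and z of foot_yellow_centre in the frame of black_rack between 0.038 and 0.046 m and ((y of tile_green in the frame of grey_rack between 0.102 and 0.126 m and y of foot_green_centre in the frame of black_rack between -0.129 and -0.099 m) or (y of tile_green in the frame of grey_rack between 0.026 and 0.05 m and y of foot_green_centre in the frame of black_rack between -0.053 and -0.023 m) or (y of tile_green in the frame of grey_rack between -0.05 and -0.026 m and y of foot_green_centre in the frame of black_rack between 0.023 and 0.053 m) or (y of tile_green in the frame of grey_rack between -0.126 and -0.102 m and y of foot_green_centre in the frame of black_rack between 0.099 and 0.129 m)) and x of foot_green_centre in the frame of black_rack between -0.015 and 0.015 m and z of foot_green_centre in the frame of black_rack between 0.038 and 0.046 m and ((y of tile_blue in the frame of grey_rack between 0.102 and 0.126 m and y of foot_blue_centre in the frame of black_rack between -0.129 and -0.099 m) or (y of tile_blue in the frame of grey_rack between 0.026 and 0.05 m and y of foot_blue_centre in the frame of black_rack between -0.053 and -0.023 m) or (y of tile_blue in the frame of grey_rack between -0.05 and -0.026 m and y of foot_blue_centre in the frame of black_rack between 0.023 and 0.053 m) or (y of tile_blue in the frame of grey_rack between -0.126 and -0.102 m and y of foot_blue_centre in the frame of black_rack between 0.099 and 0.129 m)) and x of foot_blue_centre in the frame of black_rack between -0.015 and 0.015 m and z of foot_blue_centre in the frame of black_rack between 0.038 and 0.046 m); the robot touches nothing.
It fails at once if the reel, the cup or the screwdriver is moved more than 30 mm (distance of any of solder_reel, screw_cup, driver from where it was at the start of the episode above 0.03 m).
It fails at once if a foot is dropped (falls free faster than 0.7 m/s, about 25 mm) ((linear speed of foot_red above 0.7 m/s and contact force between foot_red and the fingers below 0.2 N) or (linear speed of foot_yellow above 0.7 m/s and contact force between foot_yellow and the fingers below 0.2 N) or (linear speed of foot_green above 0.7 m/s and contact force between foot_green and the fingers below 0.2 N) or (linear speed of foot_blue above 0.7 m/s and contact force between foot_blue and the fingers below 0.2 N)).
It fails at once if a foot is tipped over (more than 0.8 rad) (angle between any of foot_red_centre, foot_yellow_centre, foot_green_centre, foot_blue_centre's own z axis and vertical above 0.8 rad).
It also fails if it takes over 99 s, if anything falls off the work surface, if the arm or the gripper's body presses on something with over 40 N, if the wrist force passes 120 N, or if a joint passes its speed limit or range.

## Working session

There is one attempt and no reset: what is moved stays moved. The work goes in short steps, Python scripts to look and compute and a shell command to move; the robot and the scene stay as the last step left them, time stands still between calls to the robot, and variables do not carry over. Pictures are saved under pics/ and viewed, about 12 in all and at most 16, crops included, and the job is handed in when it is done.

```bash
mkdir -p pics
python3 - <<'E'
from station import get_obs,cams
import cv2,numpy as np
o=get_obs();print(o)
for n in("top","side"):
    p,d=cams.camera(n);cv2.imwrite(f"pics/{n}0.png",p[:,:,::-1]);np.savez(f"{n}0.npz",p=p,d=d)
    c=cams.get_calibration(n);print(n,c)
E
```

```text
{'time_s': 0.0, 'qpos': array([ 1.07038709e+00,  3.00478726e-01,  1.52162135e+00, -2.84562255e-05,
        1.32071709e+00, -6.65904399e-02]), 'joint_vel': array([ 0.00073662, -0.00116948, -0.00097839,  0.00064885,  0.0004633 ,
        0.00074261]), 'tau': array([ 8.16944539e-04, -5.31816816e+01, -3.52743316e+01,  7.08862580e-02,
        2.44090625e-02, -9.33171577e-05]), 'ee_pos': array([0.23106457, 0.49881953, 0.22386511]), 'eef_rot': array([-1.57074235e+00,  1.22363226e-03,  1.13698462e+00]), 'force': array([-0.23590231,  0.1319096 ,  0.30312615]), 'moment': array([ 0.06709978, -0.06839691, -0.00504325]), 'grip_width': 0.09405973972437957}
top {'fx': 361.71356842435733, 'fy': 361.71356842435733, 'cx': 257.08653748961666, 'cy': 188.98641080750758, 'view': array([[-0.00106169, -0.99953505,  0.03047207, -0.03041781],
       [-0.9854136 , -0.00413982, -0.17012611,  0.50983256],
       [ 0.17017316, -0.03020821, -0.98495104,  1.02996278],
       [ 0.        ,  0.        ,  0.        ,  1.        ]])}
side {'fx': 468.23872432540844, 'fy': 468.23872432540844, 'cx': 255.4567912717436, 'cy': 197.9926635762573, 'view': array([[ 0.99751995, -0.07000381, -0.00730924, -0.52667129],
       [-0.05607224, -0.72761654, -0.68368858,  0.06568716],
       [ 0.04254248,  0.68240284, -0.72973728,  1.23699917],
       [ 0.        ,  0.        ,  0.        ,  1.        ]])}
```

View pics/top0.png

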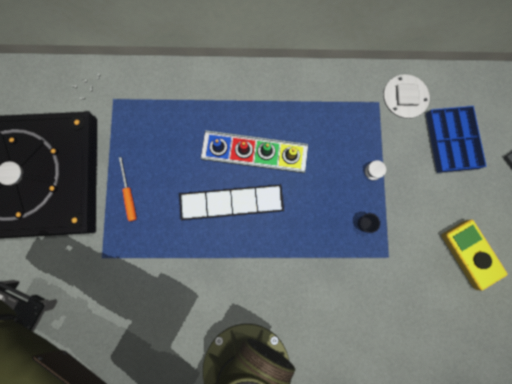

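View pics/side0.png

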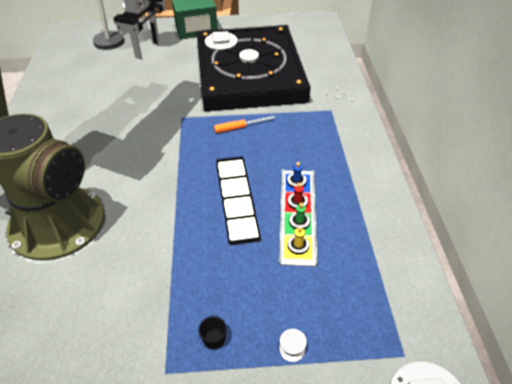

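Left to right the top view shows blue (219,147), red (243,149), green (266,151) and yellow (291,155) on the far, grey rack. The empty black rack is nearer, with pockets at about (193,206) to (269,199). The side view agrees. Next I measure positions.

```bash
cat > h.py <<'E'
import cv2,numpy as np
from station import cams
def ray(c,uv,z):
    """pixels -> world points on plane z"""
    uv=np.atleast_2d(uv).astype(float);V=c["view"];R=V[:3,:3];o=-R.T@V[:3,3]
    d=np.c_[(uv[:,0]-c["cx"])/c["fx"],(uv[:,1]-c["cy"])/c["fy"],np.ones(len(uv))]@R
    return o+d*((z-o[2])/d[:,2])[:,None]
def cloud(c,d):
    v,u=np.mgrid[:d.shape[0],:d.shape[1]];V=c["view"]
    P=np.dstack([(u-c["cx"])/c["fx"]*d,(v-c["cy"])/c["fy"]*d,d])-V[:3,3]
    return P@V[:3,:3]
HUE={"blue":(100,125),"red":(-8,8),"green":(45,85),"yellow":(20,35)}
def cmask(p,n,smin=110):
    h=cv2.cvtColor(p,cv2.COLOR_RGB2HSV).astype(int);H=h[...,0]
    if n=="red":H=np.where(H>90,H-180,H)
    a,b=HUE[n];return (H>=a)&(H<=b)&(h[...,1]>smin)&(h[...,2]>50)
E
python3 - <<'E'
from h import *
for n in("top","side"):
    z=np.load(n+"0.npz");p,d=z["p"],z["d"];c=cams.get_calibration(n);P=cloud(c,d)
    # white floors
    roi=(P[...,0]>.2)&(P[...,0]<.75)&(abs(P[...,1])<.35)
    w=((p.min(2)>200)&roi).astype(np.uint8)
    cs,_=cv2.findContours(w,cv2.RETR_EXTERNAL,cv2.CHAIN_APPROX_SIMPLE)
    for k in cs:
        if cv2.contourArea(k)>150:
            r=cv2.minAreaRect(k);X=ray(c,r[0],.006)[0];print(n,"white",np.round(r[0],1),np.round(r[1],1),X.round(4))
    for q in HUE:
        m=cmask(p,q)&roi&(P[...,2]>.03)&(P[...,2]<.064)
        t=cmask(p,q)&roi&(P[...,2]>.004)&(P[...,2]<.018)&(P[...,0]>.45)
        tm=t.astype(np.uint8);k=np.argwhere(tm)[:,::-1]
        if q!="blue":
            n_,l,s,_=cv2.connectedComponentsWithStats(tm);
            r=cv2.minAreaRect(k.astype(np.float32));print(n,"tile",q,ray(c,r[0],.011)[0].round(4),np.round(r[1],1),round(r[2]))
        X=P[m]
        if len(X):print(n,"hub",q,len(X),X.mean(0).round(4),X.min(0).round(3),X.max(0).round(3))
E
python3 - <<'E'
import cv2
a=cv2.imread("pics/top0.png")[120:230,170:320];cv2.imwrite("pics/c1.png",cv2.resize(a,None,fx=5,fy=5,interpolation=2))
E
```

```text
top white [193.5 205.1] [21.4 21.9] [0.4661 0.1624 0.006 ]
top white [218.6 202.9] [21.5 22. ] [0.473  0.0864 0.006 ]
top white [243.6 200.6] [21.3 22. ] [0.4802 0.0106 0.006 ]
top white [268.3 198.4] [21.2 21.6] [ 0.4873 -0.0651  0.006 ]
top hub blue 23 [0.6387 0.0875 0.0469] [0.636 0.078 0.033] [0.643 0.098 0.062]
top tile red [0.5753 0.1694 0.011 ] [ 28.1 136.3] 68
top hub red 22 [0.632  0.0105 0.0455] [0.629 0.001 0.03 ] [0.641 0.022 0.061]
top tile green [ 0.63   -0.0603  0.011 ] [21.5 20.4] 8
top hub green 21 [ 0.6279 -0.057   0.048 ] [ 0.625 -0.068  0.034] [ 0.637 -0.048  0.063]
top tile yellow [ 0.6209 -0.1344  0.011 ] [22.3 21.3] 8
top hub yellow 23 [ 0.6146 -0.1331  0.0465] [ 0.611 -0.146  0.03 ] [ 0.623 -0.124  0.063]
side white [242.2 228.3] [20.1 28.6] [ 0.4894 -0.0608  0.006 ]
side white [238.1 206.6] [18.1 27.3] [0.4821 0.0155 0.006 ]
side white [234.5 186.7] [16.6 26.3] [0.4753 0.0916 0.006 ]
side white [298. 217.] [94. 36.] [ 0.6383 -0.0336  0.006 ]
side white [231.  168.2] [15.3 25.3] [0.4683 0.1682 0.006 ]
side white [154.4 223.3] [ 45.5 185.4] [ 0.261  -0.0264  0.006 ]
side hub blue 93 [ 0.5697 -0.0575  0.0478] [ 0.386 -0.35   0.032] [0.658 0.088 0.064]
side tile red [0.5635 0.1247 0.011 ] [116.2  29.1] 39
side hub red 75 [0.6403 0.0043 0.0473] [ 0.63 -0.    0.03] [0.654 0.012 0.064]
side tile green [ 0.6332 -0.0598  0.011 ] [19. 25.] 90
side hub green 66 [ 0.6358 -0.066   0.0463] [ 0.626 -0.07   0.03 ] [ 0.649 -0.057  0.064]
side tile yellow [ 0.6249 -0.123   0.011 ] [30. 27.] 90
side hub yellow 81 [ 0.6208 -0.1361  0.0467] [ 0.46  -0.147  0.03 ] [0.634 0.345 0.064]
```

View pics/c1.png

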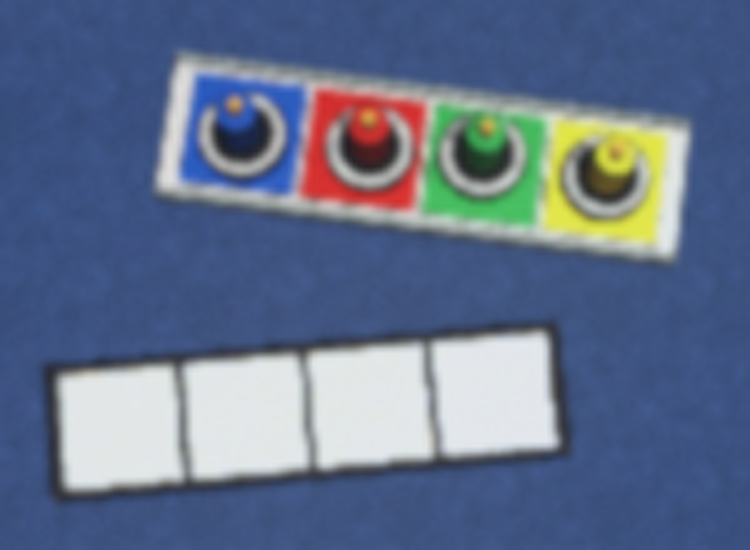

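```bash
python3 - <<'E'
from h import *
p=np.load("top0.npz")["p"];c=cams.get_calibration("top")
for n,u,v in(("blue",242,135),("red",369,147),("green",483,153),("yellow",605,175)):
    u,v=170+u/5-.4,120+v/5-.4
    b=p[int(v)-12:int(v)+13,int(u)-12:int(u)+13].astype(int)
    w=np.argwhere((b.min(2)>130))+[int(v)-12,int(u)-12]
    w=w[np.hypot(w[:,1]-u,w[:,0]-v)<10.5]
    e=cv2.fitEllipse(w[:,::-1].astype(np.float32)) if len(w)>5 else None
    print(n,"eye",ray(c,(u,v),.023)[0].round(4),"ellipse",len(w),ray(c,e[0],.023)[0].round(4),np.round(e[1],1))
E
python3 -m handwheel '[{"fingers":1,"x":0,"y":0,"z":0,"spin":8},{"fingers":1,"x":0,"y":0,"z":0,"spin":16},{"fingers":1,"x":0,"y":0,"z":0,"spin":24},{"fingers":1,"x":0,"y":0,"z":0,"spin":32},{"fingers":1,"x":0,"y":0,"z":0,"spin":40},{"fingers":1,"x":0,"y":0,"z":0,"spin":48},{"fingers":1,"x":0,"y":0,"z":0,"spin":56},{"fingers":1,"x":0,"y":0,"z":0,"spin":64},{"fingers":1,"x":0,"y":0,"z":0,"spin":65.14},{"fingers":1,"x":0,"y":0,"z":0,"spin":65.14}]' 25
```

```text
blue eye [0.6456 0.0901 0.023 ] ellipse 75 [0.647  0.0904 0.023 ] [14.8 15.2]
red eye [0.6385 0.0118 0.023 ] ellipse 73 [0.6396 0.0117 0.023 ] [14.6 14.9]
green eye [ 0.6352 -0.0586  0.023 ] ellipse 91 [ 0.6391 -0.058   0.023 ] [15.3 17.5]
yellow eye [ 0.6217 -0.1339  0.023 ] ellipse 76 [ 0.6242 -0.1353  0.023 ] [15.2 16.5]
time_s: 1.1
ee_pos: [0.2311, 0.499, 0.2242]
eef_rot: [-1.571, 0.0, 0.003]
force: [-0.8, 0.4, 0.3]
grip_width: 0.094
```

```bash
python3 -m handwheel '[{"fingers":1,"x":0.03,"y":0,"z":-0.03,"spin":0},{"fingers":1,"x":0.06,"y":0,"z":-0.06,"spin":0},{"fingers":1,"x":0.09,"y":0,"z":-0.09,"spin":0},{"fingers":1,"x":0.12,"y":0,"z":-0.12,"spin":0},{"fingers":1,"x":0.15,"y":0,"z":-0.15,"spin":0},{"fingers":1,"x":0.18,"y":0,"z":-0.18,"spin":0},{"fingers":1,"x":0.21,"y":0,"z":-0.21,"spin":0},{"fingers":1,"x":0.235,"y":0,"z":-0.235,"spin":0},{"fingers":1,"x":0.26,"y":0,"z":-0.26,"spin":0},{"fingers":1,"x":0.28,"y":0,"z":-0.28,"spin":0}]'
python3 -m handwheel '[{"fingers":1,"x":0.03,"y":0,"z":-0.03,"spin":0},{"fingers":1,"x":0.06,"y":0,"z":-0.06,"spin":0},{"fingers":1,"x":0.09,"y":0,"z":-0.08,"spin":0},{"fingers":1,"x":0.11,"y":0,"z":-0.10,"spin":0},{"fingers":1,"x":0.125,"y":0,"z":-0.12,"spin":0},{"fingers":1,"x":0.135,"y":0,"z":-0.129,"spin":0},{"fingers":1,"x":0.135,"y":0,"z":-0.129,"spin":0},{"fingers":1,"x":0.135,"y":0,"z":-0.129,"spin":0},{"fingers":1,"x":0.135,"y":0,"z":-0.129,"spin":0},{"fingers":1,"x":0.135,"y":0,"z":-0.129,"spin":0}]'
python3 - <<'E'
from h import *
c=cams.get_calibration("wrist");p,d=cams.camera("wrist");np.savez("w0.npz",p=p,d=d,**c)
cv2.imwrite("pics/w0.png",p[:,:,::-1]);P=cloud(c,d)
for q in HUE:
    m=cmask(p,q)&(P[...,2]>.045)&(P[...,2]<.068)&(P[...,0]>.5)&(d>0);X=P[m]
    if len(X)>20:print(q,len(X),X.mean(0).round(4),X.min(0).round(4),X.max(0).round(4))
    t=(cmask(p,q)&(P[...,2]<.016)&(P[...,2]>.006)&(P[...,0]>.5))
    if t.sum()>50:
        r=cv2.minAreaRect(P[t][:,:2].astype(np.float32)*1000);print(" tile",np.round(r[0]),np.round(r[1]),round(r[2],1))
E
```

```text
time_s: 2.1
ee_pos: [0.5123, 0.2175, 0.2243]
eef_rot: [-1.571, 0.0, 0.003]
force: [-0.3, 0.1, 0.2]
grip_width: 0.0936
time_s: 3.1
ee_pos: [0.6458, 0.0908, 0.2247]
eef_rot: [-1.571, -0.0, 0.002]
force: [0.5, -0.5, -0.6]
grip_width: 0.0941
blue 131 [0.6467 0.0938 0.0613] [0.6357 0.078  0.0455] [0.6595 0.1022 0.068 ]
 tile [590. 122.] [100. 222.] 69.5
red 213 [0.6403 0.0181 0.0585] [ 6.282e-01 -1.000e-04  4.510e-02] [0.6524 0.0233 0.068 ]
 tile [641.  13.] [76. 71.] 82.9
 tile [634. -42.] [40. 73.] 88.9
yellow 248 [ 0.6237 -0.1241  0.0554] [ 0.6115 -0.1336  0.0451] [0.6413 0.0013 0.068 ]
 tile [ 627. -102.] [147.  71.] 82.4
```

View pics/w0.png

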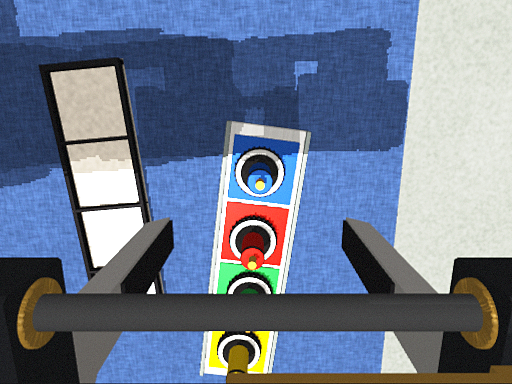

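The wrist picture shows the blue foot at (260,172) midway between the jaws. Its measurement agrees with the top view within 2 mm, so I go down to the blue foot.

```bash
python3 -m handwheel '[{"fingers":1,"x":0.001,"y":0.02,"z":0,"spin":0},{"fingers":1,"x":0.001,"y":0.045,"z":0,"spin":0},{"fingers":1,"x":0.001,"y":0.07,"z":0,"spin":0},{"fingers":1,"x":0.001,"y":0.095,"z":0,"spin":0},{"fingers":1,"x":0.001,"y":0.12,"z":0,"spin":0},{"fingers":1,"x":0.001,"y":0.14,"z":0,"spin":0},{"fingers":1,"x":0.001,"y":0.16,"z":0,"spin":0},{"fingers":1,"x":0.001,"y":0.172,"z":0,"spin":0},{"fingers":1,"x":0.001,"y":0.177,"z":0,"spin":0},{"fingers":1,"x":0.001,"y":0.177,"z":0,"spin":0}]'
python3 -m handwheel '[{"fingers":0,"x":0,"y":0,"z":0,"spin":0},{"fingers":-0.3,"x":0,"y":0,"z":0,"spin":0},{"fingers":-0.6,"x":0,"y":0,"z":0,"spin":0},{"fingers":-0.6,"x":0,"y":0,"z":0,"spin":0},{"fingers":-0.6,"x":0,"y":0,"z":0,"spin":0},{"fingers":-0.6,"x":0,"y":0,"z":0,"spin":0},{"fingers":-0.6,"x":0,"y":0,"z":0,"spin":0},{"fingers":-0.6,"x":0,"y":0,"z":0,"spin":0},{"fingers":-0.6,"x":0,"y":0,"z":0,"spin":0},{"fingers":-0.6,"x":0,"y":0,"z":0,"spin":0}]' 25
```

```text
time_s: 4.15
ee_pos: [0.6471, 0.0902, 0.0474]
eef_rot: [-1.571, 0.0, 0.0]
force: [0.6, 0.5, 1.0]
grip_width: 0.0936
time_s: 5.15
ee_pos: [0.6473, 0.0901, 0.0474]
eef_rot: [-1.571, -0.0, 0.0]
force: [-0.3, 0.6, -0.1]
grip_width: 0.0236
```

Gripped at 24 mm. I lift it and carry it across.

```bash
python3 -m handwheel '[{"fingers":-1,"x":0,"y":-0.005,"z":0,"spin":0},{"fingers":-1,"x":0,"y":-0.015,"z":0,"spin":0},{"fingers":-1,"x":0,"y":-0.03,"z":0,"spin":0},{"fingers":-1,"x":0,"y":-0.05,"z":0,"spin":0},{"fingers":-1,"x":0,"y":-0.07,"z":0,"spin":0},{"fingers":-1,"x":0,"y":-0.09,"z":0,"spin":0},{"fingers":-1,"x":0,"y":-0.105,"z":0,"spin":0},{"fingers":-1,"x":0,"y":-0.11,"z":0,"spin":0},{"fingers":-1,"x":0,"y":-0.11,"z":0,"spin":0},{"fingers":-1,"x":0,"y":-0.11,"z":0,"spin":0}]'
python3 -m handwheel '[{"fingers":-1,"x":-0.01,"y":0,"z":-0.01,"spin":0},{"fingers":-1,"x":-0.03,"y":0,"z":-0.03,"spin":0},{"fingers":-1,"x":-0.05,"y":0,"z":-0.05,"spin":0},{"fingers":-1,"x":-0.075,"y":0,"z":-0.075,"spin":0},{"fingers":-1,"x":-0.10,"y":0,"z":-0.10,"spin":0},{"fingers":-1,"x":-0.12,"y":0,"z":-0.12,"spin":0},{"fingers":-1,"x":-0.14,"y":0,"z":-0.14,"spin":0},{"fingers":-1,"x":-0.155,"y":0,"z":-0.15,"spin":0},{"fingers":-1,"x":-0.16,"y":0,"z":-0.155,"spin":0},{"fingers":-1,"x":-0.16,"y":0,"z":-0.155,"spin":0}]'
python3 - <<'E'
from h import *
c=cams.get_calibration("wrist");p,d=cams.camera("wrist")
cv2.imwrite("pics/w1.png",p[:,:,::-1])
c=cams.get_calibration("side");p,d=cams.camera("side");cv2.imwrite("pics/s1.png",cv2.resize(p[130:290,160:360,::-1],None,fx=3,fy=3))
E
```

```text
time_s: 6.15
ee_pos: [0.6469, 0.0901, 0.1566]
eef_rot: [-1.571, 0.001, 0.0]
force: [-0.1, 0.3, -1.6]
grip_width: 0.0234
time_s: 7.15
ee_pos: [0.487, -0.0652, 0.1572]
eef_rot: [-1.571, 0.001, -0.001]
force: [0.9, -0.2, -1.4]
grip_width: 0.0237
```

View pics/s1.png

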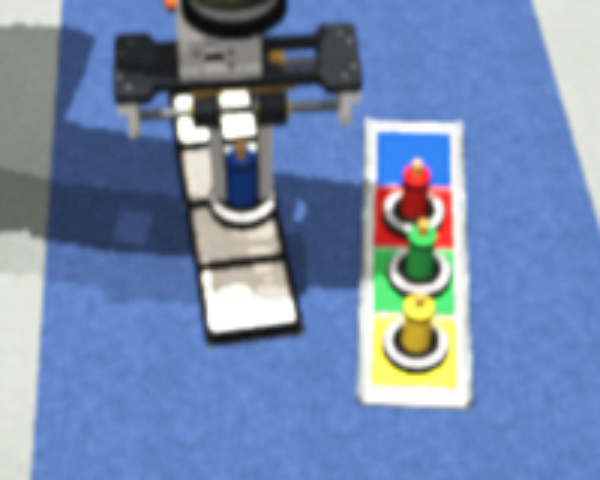

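The blue foot hangs upright in the jaws at (240,180) above the rightmost pocket. I lower it.

```bash
python3 -m handwheel '[{"fingers":-1,"x":0,"y":0.015,"z":0,"spin":0},{"fingers":-1,"x":0,"y":0.035,"z":0,"spin":0},{"fingers":-1,"x":0,"y":0.055,"z":0,"spin":0},{"fingers":-1,"x":0,"y":0.075,"z":0,"spin":0},{"fingers":-1,"x":0,"y":0.09,"z":0,"spin":0},{"fingers":-1,"x":0,"y":0.1,"z":0,"spin":0},{"fingers":-1,"x":0,"y":0.106,"z":0,"spin":0},{"fingers":-1,"x":0,"y":0.11,"z":0,"spin":0},{"fingers":-1,"x":0,"y":0.112,"z":0,"spin":0},{"fingers":-1,"x":0,"y":0.113,"z":0,"spin":0}]'
python3 -m handwheel '[{"fingers":-1,"x":0,"y":0.0005,"z":0,"spin":0},{"fingers":-1,"x":0,"y":0.001,"z":0,"spin":0},{"fingers":-1,"x":0,"y":0.001,"z":0,"spin":0},{"fingers":-1,"x":0,"y":0.0015,"z":0,"spin":0},{"fingers":-1,"x":0,"y":0.0015,"z":0,"spin":0},{"fingers":-1,"x":0,"y":0.002,"z":0,"spin":0},{"fingers":-1,"x":0,"y":0.002,"z":0,"spin":0},{"fingers":-1,"x":0,"y":0.002,"z":0,"spin":0},{"fingers":-1,"x":0,"y":0.002,"z":0,"spin":0},{"fingers":-1,"x":0,"y":0.002,"z":0,"spin":0}]'
```

```text
time_s: 8.25
ee_pos: [0.4875, -0.0649, 0.0447]
eef_rot: [-1.571, -0.001, 0.0]
force: [-0.6, 0.3, -0.9]
grip_width: 0.0236
time_s: 9.25
ee_pos: [0.4872, -0.0649, 0.0424]
eef_rot: [-1.571, 0.0, 0.0]
force: [0.2, -0.2, -0.8]
grip_width: 0.0239
```

```bash
python3 -m handwheel '[{"fingers":-1,"x":0,"y":0.0005,"z":0,"spin":0},{"fingers":-1,"x":0,"y":0.0005,"z":0,"spin":0},{"fingers":-0.4,"x":0,"y":0.0005,"z":0,"spin":0},{"fingers":-0.2,"x":0,"y":0.0005,"z":0,"spin":0},{"fingers":0.2,"x":0,"y":0.0005,"z":0,"spin":0},{"fingers":0.6,"x":0,"y":0.0005,"z":0,"spin":0},{"fingers":1,"x":0,"y":0.0005,"z":0,"spin":0},{"fingers":1,"x":0,"y":0.0005,"z":0,"spin":0},{"fingers":1,"x":0,"y":0.0005,"z":0,"spin":0},{"fingers":1,"x":0,"y":0.0005,"z":0,"spin":0}]'
python3 -m handwheel '[{"fingers":1,"x":0,"y":-0.01,"z":0,"spin":0},{"fingers":1,"x":0,"y":-0.03,"z":0,"spin":0},{"fingers":1,"x":0,"y":-0.05,"z":0,"spin":0},{"fingers":1,"x":0,"y":-0.075,"z":0,"spin":0},{"fingers":1,"x":0.02,"y":-0.1,"z":0.01,"spin":0},{"fingers":1,"x":0.05,"y":-0.115,"z":0.03,"spin":0},{"fingers":1,"x":0.085,"y":-0.115,"z":0.045,"spin":0},{"fingers":1,"x":0.12,"y":-0.115,"z":0.06,"spin":0},{"fingers":1,"x":0.145,"y":-0.115,"z":0.07,"spin":0},{"fingers":1,"x":0.153,"y":-0.115,"z":0.0765,"spin":0}]'
python3 - <<'E'
from h import *
from station import get_obs
print(get_obs()["ee_pos"])
c=cams.get_calibration("side");p,d=cams.camera("side");cv2.imwrite("pics/s2.png",cv2.resize(p[130:290,160:360,::-1],None,fx=3,fy=3))
c=cams.get_calibration("wrist");p,d=cams.camera("wrist");cv2.imwrite("pics/w2.png",p[:,:,::-1])
E
```

```text
time_s: 10.25
ee_pos: [0.4872, -0.0649, 0.042]
eef_rot: [-1.571, -0.0, 0.0]
force: [-0.9, -0.3, -0.6]
grip_width: 0.0809
time_s: 11.25
ee_pos: [0.6415, 0.0124, 0.1571]
eef_rot: [-1.571, -0.0, 0.001]
force: [-1.2, 0.3, -0.9]
grip_width: 0.0938
[0.64148671 0.01240239 0.15708795]
```

View pics/s2.png

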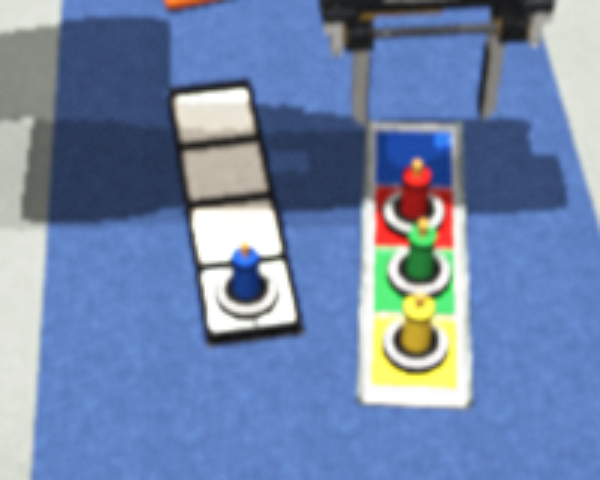

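The blue foot stands upright in the rightmost pocket at (245,290). Next is red, with the arm already above it.

```bash
python3 -m handwheel '[{"fingers":1,"x":0,"y":0.01,"z":0,"spin":0},{"fingers":1,"x":0,"y":0.03,"z":0,"spin":0},{"fingers":1,"x":0,"y":0.05,"z":0,"spin":0},{"fingers":1,"x":0,"y":0.07,"z":0,"spin":0},{"fingers":1,"x":0,"y":0.09,"z":0,"spin":0},{"fingers":1,"x":0,"y":0.104,"z":0,"spin":0},{"fingers":1,"x":0,"y":0.11,"z":0,"spin":0},{"fingers":1,"x":0,"y":0.11,"z":0,"spin":0},{"fingers":0.2,"x":0,"y":0.11,"z":0,"spin":0},{"fingers":-0.2,"x":0,"y":0.11,"z":0,"spin":0}]'
python3 -m handwheel '[{"fingers":-0.6,"x":0,"y":0,"z":0,"spin":0},{"fingers":-0.6,"x":0,"y":0,"z":0,"spin":0},{"fingers":-1,"x":0,"y":0,"z":0,"spin":0},{"fingers":-1,"x":0,"y":0,"z":0,"spin":0},{"fingers":-1,"x":0,"y":0,"z":0,"spin":0},{"fingers":-1,"x":0,"y":0,"z":0,"spin":0},{"fingers":-1,"x":0,"y":0,"z":0,"spin":0},{"fingers":-1,"x":0,"y":0,"z":0,"spin":0},{"fingers":-1,"x":0,"y":0,"z":0,"spin":0},{"fingers":-1,"x":0,"y":0,"z":0,"spin":0}]' 25
python3 -m handwheel '[{"fingers":-1,"x":0,"y":-0.005,"z":0,"spin":0},{"fingers":-1,"x":0,"y":-0.015,"z":0,"spin":0},{"fingers":-1,"x":0,"y":-0.03,"z":0,"spin":0},{"fingers":-1,"x":0,"y":-0.05,"z":0,"spin":0},{"fingers":-1,"x":0,"y":-0.07,"z":0,"spin":0},{"fingers":-1,"x":0,"y":-0.09,"z":0,"spin":0},{"fingers":-1,"x":0,"y":-0.105,"z":0,"spin":0},{"fingers":-1,"x":0,"y":-0.11,"z":0,"spin":0},{"fingers":-1,"x":0,"y":-0.11,"z":0,"spin":0},{"fingers":-1,"x":0,"y":-0.11,"z":0,"spin":0}]'
```

```text
time_s: 12.35
ee_pos: [0.6406, 0.0115, 0.048]
eef_rot: [-1.571, -0.002, 0.0]
force: [0.7, -0.0, 0.4]
grip_width: 0.0815
time_s: 13.35
ee_pos: [0.6402, 0.0116, 0.0469]
eef_rot: [-1.571, -0.0, 0.0]
force: [0.4, 1.1, -1.1]
grip_width: 0.0236
time_s: 14.35
ee_pos: [0.6399, 0.0116, 0.1561]
eef_rot: [-1.571, 0.001, 0.0]
force: [0.0, 0.3, -0.5]
grip_width: 0.0237
```

```bash
python3 -m handwheel '[{"fingers":-1,"x":-0.01,"y":0,"z":0,"spin":0},{"fingers":-1,"x":-0.03,"y":0,"z":0,"spin":0},{"fingers":-1,"x":-0.05,"y":0,"z":0,"spin":0},{"fingers":-1,"x":-0.075,"y":0,"z":0,"spin":0},{"fingers":-1,"x":-0.1,"y":0,"z":0,"spin":0},{"fingers":-1,"x":-0.12,"y":0,"z":0,"spin":0},{"fingers":-1,"x":-0.14,"y":0,"z":-0.001,"spin":0},{"fingers":-1,"x":-0.155,"y":0,"z":-0.001,"spin":0},{"fingers":-1,"x":-0.16,"y":0,"z":-0.001,"spin":0},{"fingers":-1,"x":-0.16,"y":0,"z":-0.001,"spin":0}]'
python3 -m handwheel '[{"fingers":-1,"x":0,"y":0.015,"z":0,"spin":0},{"fingers":-1,"x":0,"y":0.035,"z":0,"spin":0},{"fingers":-1,"x":0,"y":0.055,"z":0,"spin":0},{"fingers":-1,"x":0,"y":0.075,"z":0,"spin":0},{"fingers":-1,"x":0,"y":0.09,"z":0,"spin":0},{"fingers":-1,"x":0,"y":0.1,"z":0,"spin":0},{"fingers":-1,"x":0,"y":0.106,"z":0,"spin":0},{"fingers":-1,"x":0,"y":0.11,"z":0,"spin":0},{"fingers":-1,"x":0,"y":0.112,"z":0,"spin":0},{"fingers":-1,"x":0,"y":0.113,"z":0,"spin":0}]'
python3 -m handwheel '[{"fingers":-1,"x":0,"y":0.0005,"z":0,"spin":0},{"fingers":-1,"x":0,"y":0.001,"z":0,"spin":0},{"fingers":-1,"x":0,"y":0.0015,"z":0,"spin":0},{"fingers":-1,"x":0,"y":0.002,"z":0,"spin":0},{"fingers":-1,"x":0,"y":0.002,"z":0,"spin":0},{"fingers":-1,"x":0,"y":0.002,"z":0,"spin":0},{"fingers":-0.4,"x":0,"y":0.002,"z":0,"spin":0},{"fingers":-0.2,"x":0,"y":0.002,"z":0,"spin":0},{"fingers":0.4,"x":0,"y":0.002,"z":0,"spin":0},{"fingers":1,"x":0,"y":0.002,"z":0,"spin":0}]'
```

```text
time_s: 15.35
ee_pos: [0.48, 0.0106, 0.1567]
eef_rot: [-1.571, 0.0, 0.0]
force: [0.0, 0.6, -1.2]
grip_width: 0.0234
time_s: 16.35
ee_pos: [0.4805, 0.0106, 0.0442]
eef_rot: [-1.571, -0.001, 0.0]
force: [0.5, 0.8, -1.1]
grip_width: 0.0234
time_s: 17.35
ee_pos: [0.4802, 0.0106, 0.042]
eef_rot: [-1.571, -0.0, 0.0]
force: [-0.3, 0.1, 0.3]
grip_width: 0.049
```

```bash
python3 -m handwheel '[{"fingers":1,"x":0,"y":0,"z":0,"spin":0},{"fingers":1,"x":0,"y":0,"z":0,"spin":0},{"fingers":1,"x":0,"y":0,"z":0,"spin":0},{"fingers":1,"x":0,"y":0,"z":0,"spin":0},{"fingers":1,"x":0,"y":-0.01,"z":0,"spin":0},{"fingers":1,"x":0,"y":-0.03,"z":0,"spin":0},{"fingers":1,"x":0,"y":-0.055,"z":0,"spin":0},{"fingers":1,"x":0,"y":-0.085,"z":0,"spin":0},{"fingers":1,"x":0,"y":-0.105,"z":0,"spin":0},{"fingers":1,"x":0,"y":-0.115,"z":0,"spin":0}]'
python3 -m handwheel '[{"fingers":1,"x":0.01,"y":0,"z":-0.005,"spin":0},{"fingers":1,"x":0.03,"y":0,"z":-0.015,"spin":0},{"fingers":1,"x":0.055,"y":0,"z":-0.025,"spin":0},{"fingers":1,"x":0.085,"y":0,"z":-0.035,"spin":0},{"fingers":1,"x":0.115,"y":0,"z":-0.05,"spin":0},{"fingers":1,"x":0.14,"y":0,"z":-0.06,"spin":0},{"fingers":1,"x":0.152,"y":0,"z":-0.067,"spin":0},{"fingers":1,"x":0.156,"y":0,"z":-0.069,"spin":0},{"fingers":1,"x":0.156,"y":0,"z":-0.069,"spin":0},{"fingers":1,"x":0.156,"y":0,"z":-0.069,"spin":0}]'
python3 - <<'E'
from h import *
from station import get_obs
print(get_obs()["ee_pos"])
c=cams.get_calibration("side");p,d=cams.camera("side");cv2.imwrite("pics/s3.png",cv2.resize(p[130:290,160:360,::-1],None,fx=3,fy=3))
c=cams.get_calibration("wrist");p,d=cams.camera("wrist");P=cloud(c,d)
for q in("green","yellow"):
    m=cmask(p,q)&(P[...,2]>.045)&(P[...,2]<.068)&(P[...,0]>.58)&(d>0);X=P[m]
    if len(X)>20:print(q,len(X),np.percentile(X,2,axis=0).round(4),np.percentile(X,98,axis=0).round(4))
E
```

```text
time_s: 18.35
ee_pos: [0.4808, 0.0106, 0.1593]
eef_rot: [-1.571, -0.003, 0.0]
force: [0.3, 0.2, -0.0]
grip_width: 0.094
time_s: 19.35
ee_pos: [0.6357, -0.0582, 0.1564]
eef_rot: [-1.571, 0.001, 0.0]
force: [-0.1, -0.3, -0.6]
grip_width: 0.0941
[ 0.6357499  -0.0581691   0.15638955]
green 195 [ 0.6252 -0.0707  0.0457] [ 0.6464 -0.0471  0.068 ]
yellow 329 [ 0.6116 -0.135   0.0457] [ 0.6343 -0.1233  0.068 ]
```

View pics/s3.png

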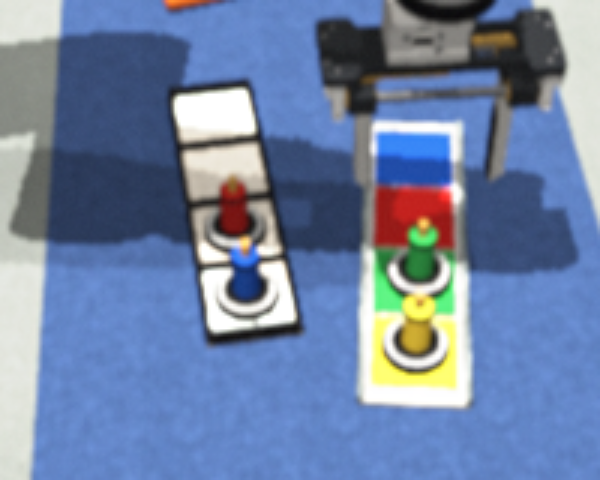

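Red and blue stand upright in their pockets at (235,220) and (245,290). The wrist reading puts green at (0.636, -0.059), centred under the jaws. I pick it up.

```bash
python3 -m handwheel '[{"fingers":1,"x":0,"y":0.01,"z":0,"spin":0},{"fingers":1,"x":0,"y":0.03,"z":0,"spin":0},{"fingers":1,"x":0,"y":0.05,"z":0,"spin":0},{"fingers":1,"x":0,"y":0.07,"z":0,"spin":0},{"fingers":1,"x":0,"y":0.09,"z":0,"spin":0},{"fingers":1,"x":0,"y":0.104,"z":0,"spin":0},{"fingers":1,"x":0,"y":0.11,"z":0,"spin":0},{"fingers":1,"x":0,"y":0.11,"z":0,"spin":0},{"fingers":0.2,"x":0,"y":0.11,"z":0,"spin":0},{"fingers":-0.2,"x":0,"y":0.11,"z":0,"spin":0}]'
python3 -m handwheel '[{"fingers":-0.6,"x":0,"y":0,"z":0,"spin":0},{"fingers":-0.6,"x":0,"y":0,"z":0,"spin":0},{"fingers":-1,"x":0,"y":0,"z":0,"spin":0},{"fingers":-1,"x":0,"y":0,"z":0,"spin":0},{"fingers":-1,"x":0,"y":0,"z":0,"spin":0},{"fingers":-1,"x":0,"y":0,"z":0,"spin":0},{"fingers":-1,"x":0,"y":0,"z":0,"spin":0},{"fingers":-1,"x":0,"y":0,"z":0,"spin":0},{"fingers":-1,"x":0,"y":0,"z":0,"spin":0},{"fingers":-1,"x":0,"y":0,"z":0,"spin":0}]' 25
python3 -m handwheel '[{"fingers":-1,"x":0,"y":-0.005,"z":0,"spin":0},{"fingers":-1,"x":0,"y":-0.015,"z":0,"spin":0},{"fingers":-1,"x":0,"y":-0.03,"z":0,"spin":0},{"fingers":-1,"x":0,"y":-0.05,"z":0,"spin":0},{"fingers":-1,"x":0,"y":-0.07,"z":0,"spin":0},{"fingers":-1,"x":0,"y":-0.09,"z":0,"spin":0},{"fingers":-1,"x":0,"y":-0.105,"z":0,"spin":0},{"fingers":-1,"x":0,"y":-0.11,"z":0,"spin":0},{"fingers":-1,"x":0,"y":-0.11,"z":0,"spin":0},{"fingers":-1,"x":0,"y":-0.11,"z":0,"spin":0}]'
python3 -m handwheel '[{"fingers":-1,"x":-0.01,"y":0,"z":0.01,"spin":0},{"fingers":-1,"x":-0.03,"y":0,"z":0.03,"spin":0},{"fingers":-1,"x":-0.05,"y":0,"z":0.05,"spin":0},{"fingers":-1,"x":-0.075,"y":0,"z":0.07,"spin":0},{"fingers":-1,"x":-0.1,"y":0,"z":0.09,"spin":0},{"fingers":-1,"x":-0.12,"y":0,"z":0.11,"spin":0},{"fingers":-1,"x":-0.14,"y":0,"z":0.13,"spin":0},{"fingers":-1,"x":-0.157,"y":0,"z":0.141,"spin":0},{"fingers":-1,"x":-0.163,"y":0,"z":0.145,"spin":0},{"fingers":-1,"x":-0.163,"y":0,"z":0.145,"spin":0}]'
```

```text
time_s: 20.45
ee_pos: [0.6367, -0.0585, 0.048]
eef_rot: [-1.571, -0.002, 0.0]
force: [-0.7, 0.5, 0.5]
grip_width: 0.0815
time_s: 21.45
ee_pos: [0.6362, -0.0584, 0.0469]
eef_rot: [-1.571, 0.0, 0.0]
force: [0.2, -0.7, -0.5]
grip_width: 0.0238
time_s: 22.45
ee_pos: [0.6359, -0.0584, 0.1561]
eef_rot: [-1.571, 0.001, 0.0]
force: [0.1, -0.1, -1.3]
grip_width: 0.0234
time_s: 23.45
ee_pos: [0.4729, 0.0868, 0.1567]
eef_rot: [-1.571, 0.001, 0.001]
force: [-0.7, 0.6, -0.7]
grip_width: 0.0235
```

```bash
python3 -m handwheel '[{"fingers":-1,"x":0,"y":0.015,"z":0,"spin":0},{"fingers":-1,"x":0,"y":0.035,"z":0,"spin":0},{"fingers":-1,"x":0,"y":0.055,"z":0,"spin":0},{"fingers":-1,"x":0,"y":0.075,"z":0,"spin":0},{"fingers":-1,"x":0,"y":0.09,"z":0,"spin":0},{"fingers":-1,"x":0,"y":0.1,"z":0,"spin":0},{"fingers":-1,"x":0,"y":0.106,"z":0,"spin":0},{"fingers":-1,"x":0,"y":0.11,"z":0,"spin":0},{"fingers":-1,"x":0,"y":0.112,"z":0,"spin":0},{"fingers":-1,"x":0,"y":0.113,"z":0,"spin":0}]'
python3 -m handwheel '[{"fingers":-1,"x":0,"y":0.0005,"z":0,"spin":0},{"fingers":-1,"x":0,"y":0.001,"z":0,"spin":0},{"fingers":-1,"x":0,"y":0.0015,"z":0,"spin":0},{"fingers":-1,"x":0,"y":0.002,"z":0,"spin":0},{"fingers":-1,"x":0,"y":0.002,"z":0,"spin":0},{"fingers":-1,"x":0,"y":0.002,"z":0,"spin":0},{"fingers":-0.4,"x":0,"y":0.002,"z":0,"spin":0},{"fingers":-0.2,"x":0,"y":0.002,"z":0,"spin":0},{"fingers":0.4,"x":0,"y":0.002,"z":0,"spin":0},{"fingers":1,"x":0,"y":0.002,"z":0,"spin":0}]'
python3 -m handwheel '[{"fingers":1,"x":0,"y":0,"z":0,"spin":0},{"fingers":1,"x":0,"y":0,"z":0,"spin":0},{"fingers":1,"x":0,"y":0,"z":0,"spin":0},{"fingers":1,"x":0,"y":0,"z":0,"spin":0},{"fingers":1,"x":0,"y":-0.01,"z":0,"spin":0},{"fingers":1,"x":0,"y":-0.03,"z":0,"spin":0},{"fingers":1,"x":0,"y":-0.055,"z":0,"spin":0},{"fingers":1,"x":0,"y":-0.085,"z":0,"spin":0},{"fingers":1,"x":0,"y":-0.105,"z":0,"spin":0},{"fingers":1,"x":0,"y":-0.115,"z":0,"spin":0}]'
python3 -m handwheel '[{"fingers":1,"x":0.01,"y":0,"z":-0.015,"spin":0},{"fingers":1,"x":0.03,"y":0,"z":-0.045,"spin":0},{"fingers":1,"x":0.05,"y":0,"z":-0.075,"spin":0},{"fingers":1,"x":0.075,"y":0,"z":-0.11,"spin":0},{"fingers":1,"x":0.1,"y":0,"z":-0.145,"spin":0},{"fingers":1,"x":0.12,"y":0,"z":-0.175,"spin":0},{"fingers":1,"x":0.135,"y":0,"z":-0.2,"spin":0},{"fingers":1,"x":0.147,"y":0,"z":-0.217,"spin":0},{"fingers":1,"x":0.15,"y":0,"z":-0.221,"spin":0},{"fingers":1,"x":0.15,"y":0,"z":-0.221,"spin":0}]'
python3 - <<'E'
from h import *
c=cams.get_calibration("side");p,d=cams.camera("side");cv2.imwrite("pics/s4.png",cv2.resize(p[130:290,160:360,::-1],None,fx=3,fy=3))
E
```

```text
time_s: 24.45
ee_pos: [0.4735, 0.0866, 0.0442]
eef_rot: [-1.571, -0.001, 0.0]
force: [1.1, 0.1, -0.9]
grip_width: 0.0235
time_s: 25.45
ee_pos: [0.4733, 0.0866, 0.042]
eef_rot: [-1.571, -0.0, 0.0]
force: [-0.6, -0.7, 0.0]
grip_width: 0.0489
time_s: 26.45
ee_pos: [0.4738, 0.0867, 0.1594]
eef_rot: [-1.57, -0.003, 0.0]
force: [-0.3, 0.7, -0.5]
grip_width: 0.0942
time_s: 27.45
ee_pos: [0.623, -0.1344, 0.1564]
eef_rot: [-1.57, 0.001, -0.0]
force: [0.6, 0.4, 0.7]
grip_width: 0.0936
```

View pics/s4.png

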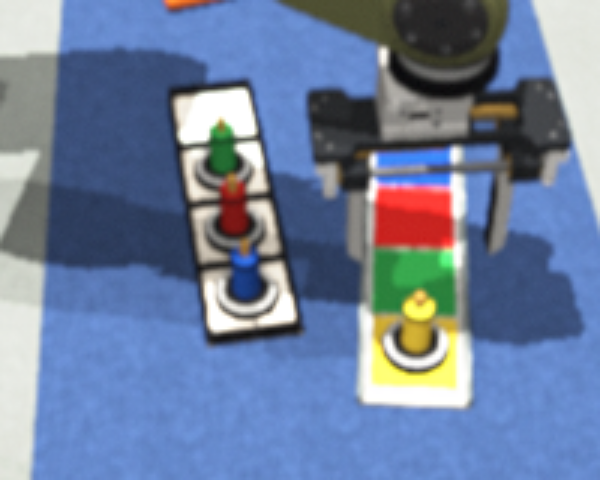

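Three feet stand in place: green (222,160), red (235,220) and blue (245,290). The jaws are over yellow, so I pick it up and carry it to the leftmost pocket.

```bash
python3 -m handwheel '[{"fingers":1,"x":0,"y":0.01,"z":0,"spin":0},{"fingers":1,"x":0,"y":0.03,"z":0,"spin":0},{"fingers":1,"x":0,"y":0.05,"z":0,"spin":0},{"fingers":1,"x":0,"y":0.07,"z":0,"spin":0},{"fingers":1,"x":0,"y":0.09,"z":0,"spin":0},{"fingers":1,"x":0,"y":0.104,"z":0,"spin":0},{"fingers":1,"x":0,"y":0.11,"z":0,"spin":0},{"fingers":1,"x":0,"y":0.11,"z":0,"spin":0},{"fingers":0.2,"x":0,"y":0.11,"z":0,"spin":0},{"fingers":-0.2,"x":0,"y":0.11,"z":0,"spin":0}]'
python3 -m handwheel '[{"fingers":-0.6,"x":0,"y":0,"z":0,"spin":0},{"fingers":-0.6,"x":0,"y":0,"z":0,"spin":0},{"fingers":-1,"x":0,"y":0,"z":0,"spin":0},{"fingers":-1,"x":0,"y":0,"z":0,"spin":0},{"fingers":-1,"x":0,"y":0,"z":0,"spin":0},{"fingers":-1,"x":0,"y":0,"z":0,"spin":0},{"fingers":-1,"x":0,"y":0,"z":0,"spin":0},{"fingers":-1,"x":0,"y":0,"z":0,"spin":0},{"fingers":-1,"x":0,"y":0,"z":0,"spin":0},{"fingers":-1,"x":0,"y":0,"z":0,"spin":0}]' 25
python3 -m handwheel '[{"fingers":-1,"x":0,"y":-0.005,"z":0,"spin":0},{"fingers":-1,"x":0,"y":-0.015,"z":0,"spin":0},{"fingers":-1,"x":0,"y":-0.03,"z":0,"spin":0},{"fingers":-1,"x":0,"y":-0.05,"z":0,"spin":0},{"fingers":-1,"x":0,"y":-0.07,"z":0,"spin":0},{"fingers":-1,"x":0,"y":-0.09,"z":0,"spin":0},{"fingers":-1,"x":0,"y":-0.105,"z":0,"spin":0},{"fingers":-1,"x":0,"y":-0.11,"z":0,"spin":0},{"fingers":-1,"x":0,"y":-0.11,"z":0,"spin":0},{"fingers":-1,"x":0,"y":-0.11,"z":0,"spin":0}]'
python3 -m handwheel '[{"fingers":-1,"x":-0.01,"y":0,"z":0.01,"spin":0},{"fingers":-1,"x":-0.025,"y":0,"z":0.03,"spin":0},{"fingers":-1,"x":-0.04,"y":0,"z":0.055,"spin":0},{"fingers":-1,"x":-0.055,"y":0,"z":0.08,"spin":0},{"fingers":-1,"x":-0.07,"y":0,"z":0.105,"spin":0},{"fingers":-1,"x":-0.085,"y":0,"z":0.13,"spin":0},{"fingers":-1,"x":-0.1,"y":0,"z":0.155,"spin":0},{"fingers":-1,"x":-0.115,"y":0,"z":0.18,"spin":0},{"fingers":-1,"x":-0.125,"y":0,"z":0.2,"spin":0},{"fingers":-1,"x":-0.13,"y":0,"z":0.22,"spin":0}]'
python3 -m handwheel '[{"fingers":-1,"x":-0.01,"y":0,"z":0.02,"spin":0},{"fingers":-1,"x":-0.015,"y":0,"z":0.04,"spin":0},{"fingers":-1,"x":-0.02,"y":0,"z":0.055,"spin":0},{"fingers":-1,"x":-0.025,"y":0,"z":0.068,"spin":0},{"fingers":-1,"x":-0.027,"y":0,"z":0.075,"spin":0},{"fingers":-1,"x":-0.027,"y":0,"z":0.077,"spin":0},{"fingers":-1,"x":-0.027,"y":0,"z":0.077,"spin":0},{"fingers":-1,"x":-0.027,"y":0,"z":0.077,"spin":0},{"fingers":-1,"x":-0.027,"y":0,"z":0.077,"spin":0},{"fingers":-1,"x":-0.027,"y":0,"z":0.077,"spin":0}]'
```

```text
time_s: 28.5
ee_pos: [0.6237, -0.1345, 0.048]
eef_rot: [-1.571, -0.002, 0.0]
force: [0.3, -0.3, 0.4]
grip_width: 0.0812
time_s: 29.5
ee_pos: [0.6232, -0.1344, 0.0469]
eef_rot: [-1.571, 0.0, 0.0]
force: [-0.7, -0.6, 0.1]
grip_width: 0.0238
time_s: 30.5
ee_pos: [0.6229, -0.1343, 0.1561]
eef_rot: [-1.57, 0.001, 0.0]
force: [0.1, -0.7, -1.2]
grip_width: 0.0232
time_s: 31.5
ee_pos: [0.4921, 0.0864, 0.1562]
eef_rot: [-1.571, 0.002, 0.0]
force: [0.1, 0.7, -1.1]
grip_width: 0.0236
time_s: 32.5
ee_pos: [0.4663, 0.1622, 0.1569]
eef_rot: [-1.571, 0.0, -0.0]
force: [-0.6, -0.8, -1.2]
grip_width: 0.0238
```

```bash
python3 -m handwheel '[{"fingers":-1,"x":0,"y":0.015,"z":0,"spin":0},{"fingers":-1,"x":0,"y":0.035,"z":0,"spin":0},{"fingers":-1,"x":0,"y":0.055,"z":0,"spin":0},{"fingers":-1,"x":0,"y":0.075,"z":0,"spin":0},{"fingers":-1,"x":0,"y":0.09,"z":0,"spin":0},{"fingers":-1,"x":0,"y":0.1,"z":0,"spin":0},{"fingers":-1,"x":0,"y":0.106,"z":0,"spin":0},{"fingers":-1,"x":0,"y":0.11,"z":0,"spin":0},{"fingers":-1,"x":0,"y":0.112,"z":0,"spin":0},{"fingers":-1,"x":0,"y":0.113,"z":0,"spin":0}]'
python3 -m handwheel '[{"fingers":-1,"x":0,"y":0.0005,"z":0,"spin":0},{"fingers":-1,"x":0,"y":0.001,"z":0,"spin":0},{"fingers":-1,"x":0,"y":0.0015,"z":0,"spin":0},{"fingers":-1,"x":0,"y":0.002,"z":0,"spin":0},{"fingers":-1,"x":0,"y":0.002,"z":0,"spin":0},{"fingers":-1,"x":0,"y":0.002,"z":0,"spin":0},{"fingers":-0.4,"x":0,"y":0.002,"z":0,"spin":0},{"fingers":-0.2,"x":0,"y":0.002,"z":0,"spin":0},{"fingers":0.4,"x":0,"y":0.002,"z":0,"spin":0},{"fingers":1,"x":0,"y":0.002,"z":0,"spin":0}]'
python3 -m handwheel '[{"fingers":1,"x":0,"y":0,"z":0,"spin":0},{"fingers":1,"x":0,"y":0,"z":0,"spin":0},{"fingers":1,"x":0,"y":0,"z":0,"spin":0},{"fingers":1,"x":0,"y":0,"z":0,"spin":0},{"fingers":1,"x":0,"y":-0.01,"z":0,"spin":0},{"fingers":1,"x":0,"y":-0.035,"z":0,"spin":0},{"fingers":1,"x":0,"y":-0.07,"z":0,"spin":0},{"fingers":1,"x":0,"y":-0.105,"z":0,"spin":0},{"fingers":1,"x":0,"y":-0.14,"z":0,"spin":0},{"fingers":1,"x":0,"y":-0.17,"z":0,"spin":0}]'
python3 -m handwheel '[{"fingers":1,"x":-0.01,"y":-0.005,"z":0.02,"spin":0},{"fingers":1,"x":-0.03,"y":-0.01,"z":0.05,"spin":0},{"fingers":1,"x":-0.05,"y":-0.01,"z":0.08,"spin":0},{"fingers":1,"x":-0.07,"y":-0.01,"z":0.11,"spin":0},{"fingers":1,"x":-0.09,"y":-0.01,"z":0.14,"spin":0},{"fingers":1,"x":-0.11,"y":-0.01,"z":0.17,"spin":0},{"fingers":1,"x":-0.13,"y":-0.01,"z":0.2,"spin":0},{"fingers":1,"x":-0.14,"y":-0.01,"z":0.22,"spin":0},{"fingers":1,"x":-0.145,"y":-0.01,"z":0.23,"spin":0},{"fingers":1,"x":-0.145,"y":-0.01,"z":0.23,"spin":0}]'
python3 - <<'E'
from h import *
p,d=cams.camera("top");c=cams.get_calibration("top");cv2.imwrite("pics/t9.png",p[:,:,::-1]);P=cloud(c,d)
cv2.imwrite("pics/t9c.png",cv2.resize(p[100:240,100:400,::-1],None,fx=2.6,fy=2.6,interpolation=2))
for q in HUE:
    m=cmask(p,q)&(P[...,2]>.03)&(P[...,2]<.06)&(P[...,0]>.43)&(P[...,0]<.54)&(P[...,1]>-.13)&(P[...,1]<.22)
    X=P[m];print(q,len(X),X.mean(0).round(4) if len(X) else "",X[:,2].max() if len(X) else "")
s,_=cams.camera("side");cv2.imwrite("pics/s9.png",cv2.resize(s[100:370,160:420,::-1],None,fx=2.2,fy=2.2))
# bystanders vs start
a=np.load("side0.npz")["p"]
for n,(r0,r1,c0,c1) in {"cup":(305,360,185,240),"reel":(320,370,270,320),"driver":(105,140,205,285)}.items():
    print(n,np.abs(a[r0:r1,c0:c1].astype(int)-s[r0:r1,c0:c1]).mean().round(1))
E
```

```text
time_s: 33.5
ee_pos: [0.4664, 0.1626, 0.0442]
eef_rot: [-1.571, -0.001, 0.0]
force: [-0.8, 0.8, -0.9]
grip_width: 0.024
time_s: 34.5
ee_pos: [0.4662, 0.1626, 0.042]
eef_rot: [-1.571, -0.0, 0.0]
force: [-1.1, 0.4, -0.1]
grip_width: 0.0486
time_s: 35.5
ee_pos: [0.4661, 0.1626, 0.2147]
eef_rot: [-1.57, -0.002, 0.0]
force: [-0.4, -0.2, -0.9]
grip_width: 0.094
time_s: 36.5
ee_pos: [0.3208, 0.393, 0.2222]
eef_rot: [-1.571, -0.0, 0.001]
force: [0.1, -0.3, 0.0]
grip_width: 0.0941
blue 10 [ 0.479  -0.0619  0.0487] 0.05830965155602234
red 8 [0.4722 0.0086 0.044 ] 0.05960542942168301
green 11 [0.4654 0.0824 0.048 ] 0.0597693618413045
yellow 13 [0.4591 0.1554 0.0451] 0.059585846626153224
cup 1.5
reel 1.3
driver 9.4
```

View pics/t9c.png

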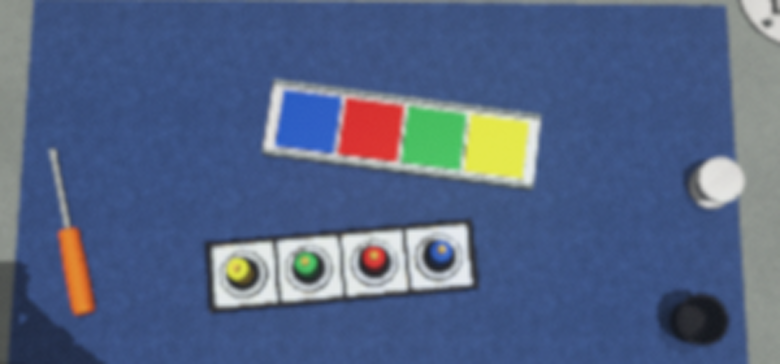

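View pics/s9.png

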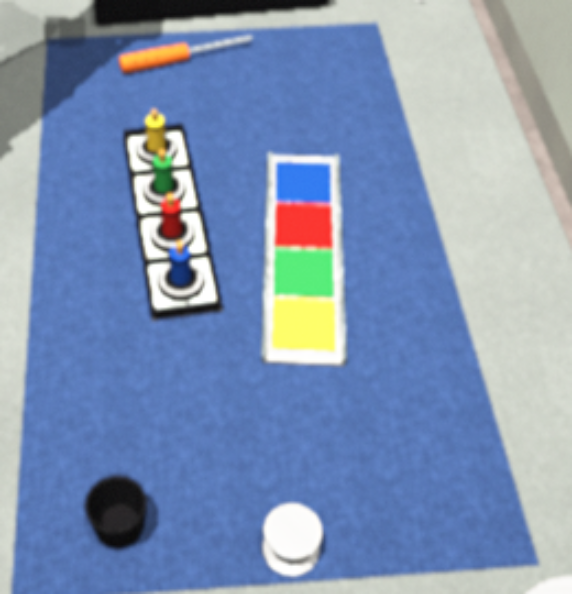

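The closing pictures show tiles blue, red, green, yellow and pockets yellow, green, red, blue from left to right. All four feet are centred and upright. The three bystanders are in place; the driver's 9.4 difference comes from the arm's shadow. I hand the job in.

```bash
python3 -c "
from station import workorder
print(workorder.hand_in())"
```

```text
the job is handed in; nothing more can be done
None
```

I moved all four feet into the black rack in reverse order and handed the job in at about 37 s. The pockets now read yellow, green, red, blue from the robot's left, against tiles blue, red, green, yellow. Each foot was gripped on its hub, lowered to the pocket floor at a TCP height of 42 mm, and released there.

- **Feet:** the final top and side pictures show all four upright in the right pockets. The TCP was within about 1 mm of each measured pocket centre at release. The hub points in the last top view lie about 7–8 mm nearer the robot than the pocket centres and up to 7 mm to one side. They come from only 8–13 pixels on the visible face, where the hub points before the move were also about 7–8 mm too near, so they confirm the centres only roughly.
- **Bystanders:** the reel and cup regions are essentially unchanged from the start. The screwdriver's region differed more, probably from the arm's shadow. It appears in the same place in both pictures, but I did not measure its position.
- **Forces:** the tool force printed after each move stayed at about 2 N or below; nothing was read during the moves.

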